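Change over the specimen trays at the microscope's load lock

TASK

First push the orange-fronted tray, which was left out, fully home into its dock with the fingers. Then hook a fingertip behind the lip of the blue-fronted tray and draw it all the way out to its stop, with the specimen pot still standing on it. Do not pinch the tray fronts, do not touch the pot, and leave the bottle and the jar where they are.

Things in the scene. Friction and masses are not known exactly. Their poses are not given: they have to be found in the camera images.
- orange_dock: fixed load-lock dock of the orange tray: grey base 136 mm wide, 8 thick, x -150 to +205; steel rails at y +-61 (top 18 mm); at x 140 to 205 a white housing 70 mm high (fittings to 78) with a round port. Origin on the work surface, under the foot of the lip's inner face when the tray is home; x inward along the rail.
- orange_tray (a joint): slide of the orange tray in m: 0 = fully home, grows as the tray is drawn out towards the robot, 0.12 = fully out against its end stop. It takes about 2.5 N to slide, has light damping and stays where it is left.
- orange_lip: orange upright lip across the front of its tray: 100 mm wide, 30 high, 8 thick. Origin: middle of the foot of its inner face, level with the tray's floor (16 mm above the work surface). x inward along the rail (push home +x, draw out -x), z up. Inner face at x = 0; lip fills x -8 to 0, z 0 to 30. Empty tray, starts 50 to 100 mm out.
- orange_face: orange front plate on the outer side of the orange lip, 100 mm wide, 6 mm thick, 26 mm high. Origin: foot of its back, 8 mm outward of the lip's inner face and 13 mm above the work surface; axes as for the lip. The outer surface, which looks away from the housing, is the plane x = -6 mm, from z 0 to 26 mm.
- blue_dock: fixed load-lock dock of the blue tray: grey base 136 mm wide, 8 thick, x -150 to +205; steel rails at y +-61 (top 18 mm); at x 140 to 205 a white housing 70 mm high (fittings to 78) with a round port. Origin on the work surface, under the foot of the lip's inner face when the tray is home; x inward along the rail.
- blue_tray (a joint): slide of the blue tray in m: 0 = fully home, grows as the tray is drawn out towards the robot, 0.12 = fully out against its end stop. It takes about 2.5 N to slide, has light damping and stays where it is left.
- blue_lip: blue upright lip across the front of its tray: 100 mm wide, 30 high, 8 thick. Origin: middle of the foot of its inner face, level with the tray's floor (16 mm above the work surface). x inward along the rail (push home +x, draw out -x), z up. Inner face at x = 0; lip fills x -8 to 0, z 0 to 30. Behind it: 65 mm of empty floor 92 wide, then the pot; side walls 10 high. Starts 0 to 12 mm out.
- blue_face: blue front plate on the outer side of the blue lip, 100 mm wide, 6 mm thick, 26 mm high. Origin: foot of its back, 8 mm outward of the lip's inner face and 13 mm above the work surface; axes as for the lip. The outer surface, which looks away from the housing, is the plane x = -6 mm, from z 0 to 26 mm.
- pot: loose white specimen pot with a yellow lid, 34 mm across and 34 mm high, 40 g, standing on the blue tray 85 to 110 mm behind the inner face of the lip. Origin: centre of its underside, z up.
- bottle: loose white plastic bottle with a red cap, 48 mm across, 120 mm high, standing at one side of the docks; leave alone. Origin: centre of its underside.
- jar: loose brown glass jar with a black lid, 60 mm across, 70 mm high, standing at the other side of the docks; leave alone. Origin: centre of its underside.
There are look-alikes about, which are no part of the job. There is more than one size of the pot; the job needs the middle-sized.

How it is judged:
On the way, in this order (a step that is already met when the one before it is completed fails the run):
1. the orange tray is pushed fully home (within 6 mm) while the blue tray is still in (value of joint orange_tray below 0.006 m and value of joint blue_tray below 0.025 m), for 0.2 s.
2. the blue tray is on its way out, drawn by fingers that bear on its lip (value of joint blue_tray above 0.03 m and contact force between the fingers and blue_lip above 0.5 N), for 0.05 s.
3. the blue tray is fully out (within 7 mm of its stop) and the orange one still home (value of joint blue_tray above 0.113 m and value of joint orange_tray below 0.006 m), for 0.2 s.
At the end, for the whole second after the job is handed in: The orange tray is home within 6 mm, the blue tray is out within 7 mm of its stop, both at rest, and the pot stands upright on the blue tray's floor, with its centre 60 to 125 mm behind the lip (all of step 3 and velocity of joint blue_tray between -0.01 and 0.01 m/s and velocity of joint orange_tray between -0.01 and 0.01 m/s and x of pot in the frame of blue_lip between 0.06 and 0.125 m and y of pot in the frame of blue_lip between -0.04 and 0.04 m and z of pot in the frame of blue_lip between -0.008 and 0.008 m and angle between pot's own z axis and vertical below 0.15 rad and linear speed of pot below 0.02 m/s); the robot touches nothing.
It fails at once if the orange front is pinched (pressed over 3 N on both the inner side and the outer plate) (contact force between the fingers and orange_lip above 3 N and contact force between the fingers and orange_face above 3 N).
It fails at once if the blue front is pinched (pressed over 3 N on both the inner side and the outer plate) (contact force between the fingers and blue_lip above 3 N and contact force between the fingers and blue_face above 3 N).
It fails at once if the specimen pot is touched (over 0.5 N) (contact force between any of the fingers, the arm and pot above 0.5 N).
It fails at once if the specimen pot tips over or is lifted off the tray (angle between pot's own z axis and vertical above 0.5 rad or height (world z) of pot above 0.03 m).
It fails at once if the bottle or the jar is moved by more than 15 mm (distance of any of bottle, jar from where it was at the start of the episode above 0.015 m).
It also fails if it takes over 48 s, if anything falls off the work surface, if the arm or the gripper's body presses on something with over 40 N, if the wrist force passes 120 N, or if a joint passes its speed limit or range.

ROBOT

A 6-joint arm with a two-finger parallel gripper is mounted at the origin on the work surface. World frame = base frame: x ahead of the robot, y to its left, z up, the work surface at z = 0. Lengths are in m, angles in rad, forces in N, time in s.
With the tool pointing down it reaches from about 0.35 to 0.875 m from the base axis. Payload 4.2 kg.
Tool frame: the origin (TCP) lies midway between the tips of the shut fingers; the grasp point (between the pads) lies 19 mm behind it; x points along the fingers, z is the direction in which the jaws open and shut, and the axes are right-handed (so a half turn about x gives the same grasp; the last joint's range is limited). The gripper opens to 85 mm and grips with 20 to 120 N. Pads are 22 mm wide; open, the fingers measure 114 mm over their backs; the gripper's body (76 mm by 85 mm) begins 54 mm behind the grasp point. The pads swing forward as they close: fully open they stand 13 mm farther back than shut.
Start: joints at [1.485, 0.385, 0.008, 0, -1.194, -0.259], TCP at [0.211, 0.588, 0.203] pointing down, gripper open.
Joint ranges: [-3.14, 3.14], [-1.21, 2.06], [-1.07, 1.41], [-3.16, 2.05], [-2.99, -0.16], [-3.1, 3.1]. Speed limits (rad/s): [2.79, 2.79, 3.14, 3.14, 3.14, 3.14].

INTERFACE

Orientations are given as a 3x3 rotation matrix whose columns are the frame's x, y, z axes.
In Python, from bench import ctrl, imaging gives the robot as it stands.
- The arm moves only by the tool carry_out, never from a script. Its argument "targets" is a list that holds one entry, the list of rows, each a list of 7 numbers: the opening, from -1 (shut) to 1 (fully open), then the shift along the world's x, y, z in m, then the turn, a rotation vector about the world's x, y, z in rad. A call has 1 to 5 rows; each row is the pose to reach, as a shift and turn from the pose commanded when the call began; what a row does not reach only later rows make up. A row lasts 1/12 s, in which the tool goes at most 41.7 mm and 7.16 degrees, less where a joint would pass 70% of its speed; a pose out of reach is approached as far as the arm can. A call with a gripper value outside its range is refused whole. The fingers move at their own pace and stop on an object; "force" is the grip in N (left out, the last holds). Time passes only in rows, so rows that repeat a pose let the fingers close. It gives the time, the measured TCP pose, the force and the opening at its end, in the units of the state.
- ctrl.get_state(): the state, without advancing time (a new reading comes with each control period).
- imaging.snapshot(name): name is "scene" or "top"; returns a dict with "frame" (480x640x3 uint8, blue, green, red), "camera_matrix" (3x3 intrinsics, pixels), "view" (4x4, takes a point from world to camera coordinates). Camera axes: x right, y down, z forward; pixel columns grow to the right and rows downward; lengths in m; the calibration is good to about 2 mm. A picture is of the moment at which its call begins. There is no depth.
- ctrl.close_job(): hands the job in, once; it reports no verdict.
The state is a dict: "time": time; "joint_pos": joint angles; "dq": joint speeds; "joint_torque": joint torques, N m; "ee_pos": TCP position; "ee_rot": TCP orientation; "contact_force": force on the tool from outside, world axes, zero at the start; "ft_torque": the same for the moment, N m; "opening": finger opening in m.
Only numpy, scipy, OpenCV 4.12 (cv2) and the standard library are available. Lean on these libraries where they do the work, as an engineer would, in place of code of your own. Each camera call takes 0.05 s, during which the arm holds its last target.

## Working session

There is one attempt and no reset: what is moved stays moved. The work goes in short steps, Python scripts to look and compute and a tool call to move; the robot and the scene stay as the last step left them, time stands still between calls to the robot, and variables do not carry over. Pictures are saved under pics/ and viewed, and the job is handed in when it is done.

Besides the shell and the picture viewer there is one more tool, called after "Request:" in YAML: its name, and indented under it one key for each argument. carry_out: Moves the arm, as the interface text tells. Its arguments: {"type":"object","properties":{"targets":{"type":"array"},"force":{"type":"number"}},"required":["targets"]}

```bash
mkdir -p pics; ls; python3 - <<'E'
from bench import ctrl, imaging
import cv2,numpy as np
s=ctrl.get_state()
print(s['time'],s['ee_pos'],s['ee_rot'],s['opening'],s['contact_force'])
for n in ['scene','top']:
    d=imaging.snapshot(n); cv2.imwrite(f'pics/{n}0.png',d['frame']); np.savez(f'{n}0.npz',**d)
    print(d['camera_matrix'],d['view'])
E
```

```text
pics
0.0 [0.21100851 0.58761797 0.20210717] [[-6.83555764e-04  9.41069252e-01 -3.38213240e-01]
 [-2.07406957e-03 -3.38213926e-01 -9.41066968e-01]
 [-9.99997615e-01  5.82060383e-05  2.18303117e-03]] 0.08544302575988506 [-0.7215127   0.18411169 -0.20027183]
[[620.8473686    0.         304.16422977]
 [  0.         620.8473686  240.49712479]
 [  0.           0.           1.        ]] [[ 7.56257165e-01  6.54273201e-01 -1.29559166e-03 -4.75823221e-01]
 [ 3.50970258e-01 -4.07346869e-01 -8.43141984e-01 -1.87902865e-01]
 [-5.52172960e-01  6.37177453e-01 -5.37689423e-01  1.50351446e+00]
 [ 0.00000000e+00  0.00000000e+00  0.00000000e+00  1.00000000e+00]]
[[435.89483917   0.         313.61858595]
 [  0.         435.89483917 238.40961831]
 [  0.           0.           1.        ]] [[ 0.01571121 -0.99942433 -0.03006952  0.00896917]
 [-0.98330365 -0.00999108 -0.18169784  0.62417348]
 [ 0.18129282  0.03242216 -0.98289456  0.90825811]
 [ 0.          0.          0.          1.        ]]
```

View pics/scene0.png

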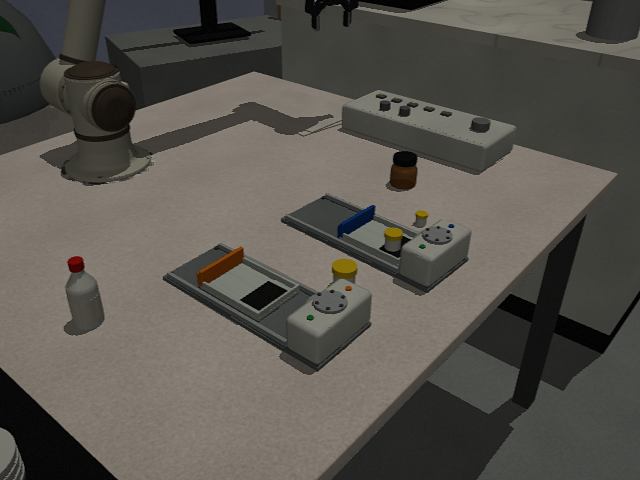

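View pics/top0.png

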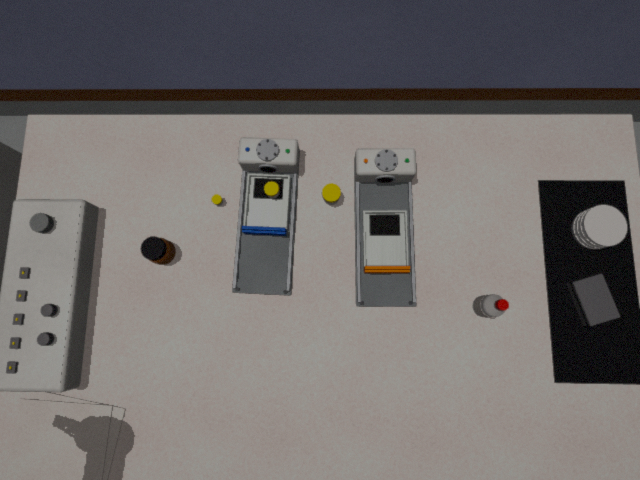

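The scene view shows the docks side by side. In the top view, the blue dock is at about (265,215) with the lip at (264,230) and the pot at (271,188). The orange dock is at about (386,230) with the lip at (387,268). The large decoy pot is between them at (332,193), the small decoy is at (217,200), the jar is at (158,250) and the bottle is at (492,305).

```bash
python3 - <<'E'
import cv2
f=cv2.imread('pics/top0.png')
cv2.imwrite('pics/top0b.png',cv2.resize(f[130:310,225:305],None,fx=3.3*1,fy=3.3,interpolation=cv2.INTER_CUBIC))
cv2.imwrite('pics/top0o.png',cv2.resize(f[140:320,345:425],None,fx=3.3,fy=3.3,interpolation=cv2.INTER_CUBIC))
import numpy as np
a=cv2.imread('pics/top0b.png');b=cv2.imread('pics/top0o.png')
m=np.clip(np.hstack([a,b]).astype(float)*1.5,0,255).astype('uint8')
print(m.shape);cv2.imwrite('pics/zoom0.png',m)
E
```

```text
(594, 528, 3)
```

View pics/zoom0.png

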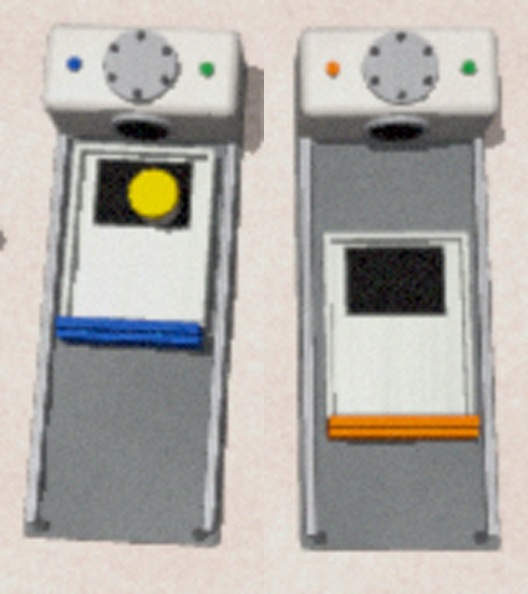

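```bash
cat > h.py <<'E'
import numpy as np,cv2
from scipy.optimize import least_squares
def proj(d,P):
    P=np.atleast_2d(P); c=P@d['view'][:3,:3].T+d['view'][:3,3]; p=c@d['camera_matrix'].T
    return p[:,:2]/p[:,2:]
def unproj(d,uv,z):
    uv=np.atleast_2d(uv).astype(float); R=d['view'][:3,:3];t=d['view'][:3,3]
    C=-R.T@t; r=np.c_[uv,np.ones(len(uv))]@np.linalg.inv(d['camera_matrix']).T@R
    return C+r*((z-C[2])/r[:,2])[:,None]
def mask(f,name):
    h=cv2.cvtColor(f,cv2.COLOR_BGR2HSV)
    lo,hi={'blue':((105,150,50),(125,255,255)),'orange':((7,180,90),(20,255,255)),'yellow':((24,150,90),(34,255,255))}[name]
    return cv2.inRange(h,lo,hi)
E
python3 - <<'E'
from h import *
T=dict(np.load('top0.npz')); S=dict(np.load('scene0.npz'))
for n,d in (('top',T),('scene',S)):
  for c in ('blue','orange','yellow'):
    k,l,st,ce=cv2.connectedComponentsWithStats(mask(d['frame'],c))
    for i in range(1,k):
      if st[i,4]>12: 
        r=cv2.minAreaRect(np.argwhere(l==i)[:,::-1].astype(np.float32))
        print(n,c,st[i],ce[i].round(1),np.round(cv2.boxPoints(r),1).tolist())
fc={'blue':[(231.97,293),(291.4,295.8)],'orange':[(355.9,305.2),(416.2,306.1)]}
for c,p in fc.items():
  q=unproj(T,p,.008); print(c,q,np.linalg.norm(q[1]-q[0]))
E
```

```text
top blue [242 226  44   9 298] [263.6 230.2] [[241.6999969482422, 232.89999389648438], [242.0, 225.8000030517578], [285.20001220703125, 227.8000030517578], [284.8999938964844, 234.89999389648438]]
top orange [364 266  46   7 275] [387.  268.6] [[364.0, 266.0], [409.0, 266.0], [409.0, 272.0], [364.0, 272.0]]
top yellow [264 181  15  15 173] [271.  188.1] [[264.0, 181.0], [278.0, 181.0], [278.0, 195.0], [264.0, 195.0]]
top yellow [322 184  19  18 266] [331.  192.3] [[322.0, 184.0], [340.0, 184.0], [340.0, 201.0], [322.0, 201.0]]
top yellow [212 195  10   9  74] [216.3 199. ] [[212.0, 195.0], [221.0, 195.0], [221.0, 203.0], [212.0, 203.0]]
scene blue [338 205  37  21 116] [356.  215.2] [[337.5, 224.1999969482422], [372.6000061035156, 203.60000610351562], [374.20001220703125, 206.3000030517578], [339.1000061035156, 226.89999389648438]]
scene orange [197 247  46  27 160] [219.2 260.1] [[196.1999969482422, 271.6000061035156], [240.6999969482422, 245.6999969482422], [242.3000030517578, 248.5], [197.8000030517578, 274.3999938964844]]
scene orange [346 286   5   4  16] [348.  287.5] [[346.0, 286.0], [350.0, 286.0], [350.0, 289.0], [346.0, 289.0]]
scene yellow [416 211  11   6  51] [421.2 213.3] [[416.0, 211.0], [426.0, 211.0], [426.0, 216.0], [416.0, 216.0]]
scene yellow [385 227  18  10 138] [393.2 231.7] [[385.0, 236.0], [385.0, 227.0], [402.0, 227.0], [402.0, 236.0]]
scene yellow [332 259  25  14 280] [344.3 265.6] [[332.0, 259.0], [356.0, 259.0], [356.0, 272.0], [332.0, 272.0]]
blue [[0.50406474 0.20377548 0.008     ]
 [0.49963031 0.06724054 0.008     ]] 0.13660693256078274
orange [[ 0.48061601 -0.07930583  0.008     ]
 [ 0.48061538 -0.21460633  0.008     ]] 0.13530049722276088
```

```bash
cat >> h.py <<'E'
from scipy.optimize import minimize
from scipy.spatial import ConvexHull
def boxc(x,y,z):
    return np.array([[a,b,c] for a in x for b in y for c in z])
LIP=np.vstack([boxc((-.008,0),(-.05,.05),(.016,.046)),boxc((-.014,-.008),(-.05,.05),(.013,.039))])
def world(p,P):
    c,s=np.cos(p[2]),np.sin(p[2]); return np.c_[p[0]+c*P[:,0]-s*P[:,1],p[1]+s*P[:,0]+c*P[:,1],P[:,2]]
def fitlip(d,color,p0,k=8):
    m=mask(d['frame'],color); n,l,st,ce=cv2.connectedComponentsWithStats(m); 
    m=(l==1+np.argmax(st[1:,4])); ys,xs=np.nonzero(m); x0,y0=xs.min()-8,ys.min()-8; w,h=np.ptp(xs)+17,np.ptp(ys)+17
    T=m[y0:y0+h,x0:x0+w].astype(np.float32)
    def cost(q):
        p=np.array(p0)+np.array(q)*[.01,.01,.05]
        uv=proj(d,world(p,LIP)); uv=uv[ConvexHull(uv).vertices]
        im=np.zeros((h*k,w*k),np.uint8); cv2.fillConvexPoly(im,np.round(((uv+.5-[x0,y0])*k-.5)*16).astype(np.int32),255,cv2.LINE_AA,4)
        return ((cv2.resize(im,(w,h),interpolation=cv2.INTER_AREA)/255.-T)**2).sum()
    best=min((minimize(cost,s,method='Nelder-Mead',options=dict(initial_simplex=np.array(s)+np.vstack([np.zeros(3),np.eye(3)*.8]))) for s in ([0,0,0],[.5,.3,.3],[-.5,-.3,-.3])),key=lambda r:r.fun)
    return np.array(p0)+best.x*[.01,.01,.05],best.fun,m.sum()
E
python3 - <<'E'
from h import *
T=dict(np.load('top0.npz')); S=dict(np.load('scene0.npz'))
print('cam',-T['view'][:3,:3].T@T['view'][:3,3])
for c in ('blue','orange'):
  m=mask(T['frame'],c); uv=np.argwhere(m)[:,::-1].mean(0); q=unproj(T,uv,.04)[0]
  print(c,q); print(fitlip(T,c,[q[0],q[1],-.02]))
# pot lids
for nm,h in (((271,188.1),.034),):
  print('pot top', unproj(T,[nm],.050+0), 'scene',unproj(S,[(393.2,231.7)],.048), 'lid size px->', )
q=unproj(T,[(264,188),(279,188)],.050);print(np.linalg.norm(q[1]-q[0]))
# rail dirs, base left/right edges from zoom: housing/base side edge
print(unproj(T,[(158,250)],.07),unproj(T,[(502,305)],.12),unproj(T,[(331,192.3)],.045))
E
```

```text
cam [ 0.44895047 -0.01424752  1.00640263]
blue [0.64994358 0.13266775 0.04      ]
(array([ 0.6540729 ,  0.13234974, -0.07960574]), np.float64(81.17033448673587), np.int64(298))
orange [ 0.56608072 -0.14522013  0.04      ]
(array([ 0.56804311, -0.14560914,  0.01603202]), np.float64(72.98073048827375), np.int64(275))
pot top [[0.74140776 0.11669078 0.05      ]] scene [[0.74293218 0.11924909 0.048     ]] lid size px->
0.034440644449231526
[[0.59227592 0.35855394 0.07      ]] [[ 0.48173991 -0.36150724  0.12      ]] [[ 0.73385661 -0.02059785  0.045     ]]
```

```bash
python3 - <<'E'
from h import *
import h
T=dict(np.load('top0.npz'))
f=T['frame']
print('blue col',f[222:240,264].tolist()); print('or col',f[260:276,387].tolist())
def mask2(f,name):
    hh=cv2.cvtColor(f,cv2.COLOR_BGR2HSV)
    lo,hi={'blue':((100,110,20),(130,255,255)),'orange':((5,130,30),(20,255,255))}[name]
    m=cv2.inRange(hh,lo,hi); m[:215]=0; return m
h.mask=mask2
fits={'blue':[.653,.1323,-.027],'orange':[.567,-.1456,.01]}
for c in fits:
  r=fitlip(T,c,fits[c]); print(c,r); fits[c]=r[0]
big=cv2.resize(f,None,fx=6,fy=6,interpolation=cv2.INTER_CUBIC)
big=np.clip(big*1.5,0,255).astype('uint8')
def poly(P,col):
    uv=(proj(T,P)+.5)*6-.5; cv2.polylines(big,[np.round(uv).astype(int)],True,col,1)
D={'blue':[.6515,.1315,-.025],'orange':[.6305,-.1455,.01]}
for c in fits:
  p=D[c]
  poly(world(p,np.array([[-.15,-.068,.008],[-.15,.068,.008],[.205,.068,.008],[.205,-.068,.008]])),(0,255,0))
  poly(world(p,np.array([[.14,-.068,.07],[.14,.068,.07],[.205,.068,.07],[.205,-.068,.07]])),(0,0,255))
  p=fits[c]
  poly(world(p,np.array([[-.008,-.05,.046],[-.008,.05,.046],[0,.05,.046],[0,-.05,.046]])),(0,255,255))
  poly(world(p,np.array([[-.014,-.05,.013],[-.014,.05,.013],[-.014,.05,.039],[-.014,-.05,.039]])),(255,0,255))
a=big[125*6:310*6,225*6:305*6];b=big[132*6:317*6,345*6:425*6]
m=np.hstack([a,b]);cv2.imwrite('pics/ov0.png',cv2.resize(m,None,fx=.54,fy=.54,interpolation=cv2.INTER_AREA))
E
```

```text
blue col [[150, 152, 151], [150, 152, 150], [151, 154, 152], [146, 148, 147], [135, 122, 115], [126, 74, 50], [118, 58, 27], [113, 57, 25], [79, 40, 21], [119, 61, 28], [120, 63, 30], [58, 24, 2], [38, 22, 5], [53, 51, 48], [84, 84, 82], [86, 84, 84], [87, 86, 83], [86, 85, 83]]
or col [[148, 153, 151], [147, 151, 152], [147, 153, 151], [149, 153, 152], [144, 148, 148], [109, 119, 131], [29, 86, 150], [0, 86, 154], [8, 83, 147], [0, 54, 109], [0, 85, 147], [0, 84, 146], [17, 48, 88], [33, 43, 59], [59, 58, 59], [82, 84, 81]]
blue (array([ 0.65327448,  0.13184521, -0.04608699]), np.float64(29.82974240676663), np.int64(354))
orange (array([ 0.56782185, -0.14549482,  0.01719527]), np.float64(27.91374086889658), np.int64(325))
```

View pics/ov0.png

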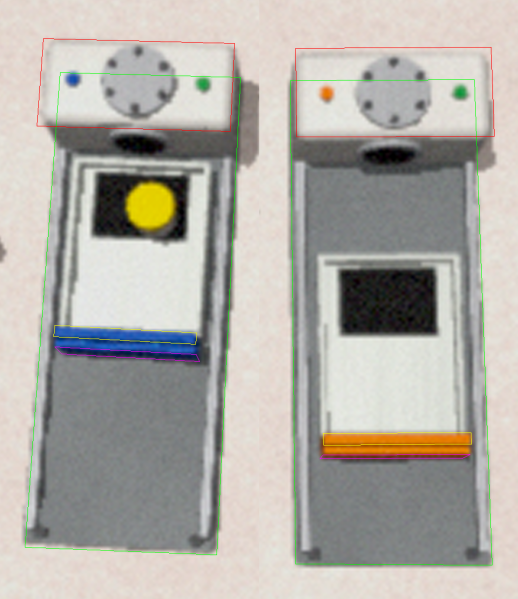

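The overlay matches both docks and lips. The orange lip is at about (0.568, -0.1455) and about 62 mm out. The blue lip is at about (0.653, 0.132) with yaw about -0.03, close to home. I'll travel to the outer side of the orange tray with the fingers shut.

Request:
carry_out:
  targets:
    - [[-1, 0.015, -0.036, 0, 0, 0, 0.02], [-1, 0.03, -0.072, 0, 0, 0, 0.04], [-1, 0.045, -0.108, 0, 0, 0, 0.06], [-1, 0.06, -0.144, 0, 0, 0, 0.08], [-1, 0.075, -0.18, 0, 0, 0, 0.1]]

```text
time: 0.52
ee_pos: [0.2864, 0.4061, 0.2027]
ee_rot: [[-0.0, 0.971, -0.241], [-0.001, -0.241, -0.971], [-1.0, -0.0, 0.001]]
contact_force: [0.8, -0.3, -0.1]
opening: 0.0253
```

Request:
carry_out:
  targets:
    - [[-1, 0.015, -0.036, 0, 0, 0, 0.02], [-1, 0.03, -0.072, 0, 0, 0, 0.04], [-1, 0.045, -0.108, 0, 0, 0, 0.06], [-1, 0.06, -0.144, 0, 0, 0, 0.08], [-1, 0.075, -0.18, 0, 0, 0, 0.1]]

```text
time: 0.93
ee_pos: [0.3612, 0.2262, 0.2031]
ee_rot: [[-0.0, 0.99, -0.143], [-0.0, -0.143, -0.99], [-1.0, -0.0, 0.0]]
contact_force: [1.2, -0.4, 0.3]
opening: -0.0001
```

Request:
carry_out:
  targets:
    - [[-1, 0.015, -0.036, 0, 0, 0, 0.02], [-1, 0.03, -0.072, 0, 0, 0, 0.04], [-1, 0.045, -0.108, 0, 0, 0, 0.06], [-1, 0.06, -0.144, 0, 0, 0, 0.08], [-1, 0.075, -0.18, 0, 0, 0, 0.1]]

```text
time: 1.35
ee_pos: [0.4362, 0.0463, 0.2032]
ee_rot: [[0.0, 0.999, -0.044], [0.0, -0.044, -0.999], [-1.0, 0.0, -0.0]]
contact_force: [1.0, 0.7, -0.2]
opening: -0.0004
```

Request:
carry_out:
  targets:
    - [[-1, 0.014, -0.038, 0, 0, 0, 0.011], [-1, 0.028, -0.076, 0, 0, 0, 0.022], [-1, 0.042, -0.114, 0, 0, 0, 0.033], [-1, 0.056, -0.152, 0, 0, 0, 0.044], [-1, 0.07, -0.192, 0, 0, 0, 0.056]]

```text
time: 1.77
ee_pos: [0.506, -0.1451, 0.2029]
ee_rot: [[-0.0, 1.0, 0.012], [0.0, 0.012, -1.0], [-1.0, -0.0, -0.0]]
contact_force: [0.2, 1.2, -0.0]
opening: -0.0001
```

Request:
carry_out:
  targets:
    - [[-1, 0, 0, -0.04, 0, 0, 0], [-1, 0, 0, -0.08, 0, 0, 0], [-1, 0, 0, -0.12, 0, 0, 0], [-1, 0, 0, -0.15, 0, 0, 0], [-1, 0, 0, -0.15, 0, 0, 0]]

```text
time: 2.18
ee_pos: [0.5002, -0.143, 0.0468]
ee_rot: [[-0.015, 1.0, 0.009], [0.001, 0.009, -1.0], [-1.0, -0.015, -0.001]]
contact_force: [-1.7, 0.7, -1.2]
opening: -0.0
```

```bash
python3 - <<'E'
from bench import ctrl, imaging
import cv2,numpy as np
s=ctrl.get_state();print(s['ee_pos'],s['contact_force'])
d=imaging.snapshot('top');np.savez('top1.npz',**d)
e=imaging.snapshot('scene')
m=np.hstack([cv2.resize(d['frame'][130:330,300:440],None,fx=3,fy=3),cv2.resize(e['frame'][190:390,150:290+0],None,fx=2.7,fy=3)])
print(m.shape);cv2.imwrite('pics/p1.png',m)
E
```

```text
[ 0.50024254 -0.14304107  0.04682096] [-1.66719668  0.68517872 -1.20359823]
(600, 798, 3)
```

View pics/p1.png

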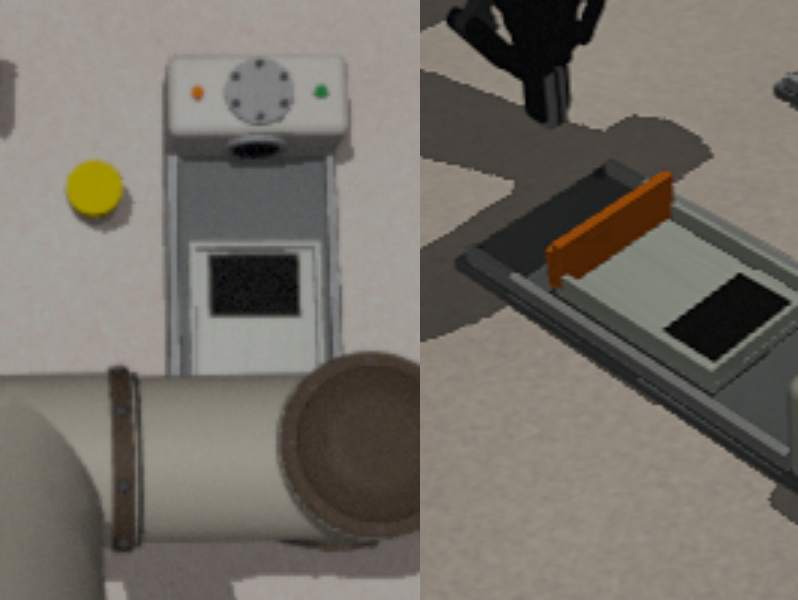

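The fingertips are above the dock's open end, on the robot side of the orange front, and the path is clear. I'll descend and then push.

Request:
carry_out:
  targets:
    - [[-1, 0, 0, -0.014, 0, 0, 0], [-1, 0, 0, -0.027, 0, 0, 0], [-1, 0, 0, -0.027, 0, 0, 0], [-1, 0.01, 0, -0.027, 0, 0, 0], [-1, 0.02, 0, -0.027, 0, 0, 0]]

```text
time: 2.7
ee_pos: [0.5285, -0.1432, 0.0287]
ee_rot: [[0.005, 1.0, 0.012], [-0.001, 0.012, -1.0], [-1.0, 0.005, 0.001]]
contact_force: [0.8, 0.2, 0.9]
opening: 0.0001
```

Request:
carry_out:
  targets:
    - [[-1, 0.008, 0, 0, 0, 0, 0], [-1, 0.016, 0, 0, 0, 0, 0], [-1, 0.024, 0, 0, 0, 0, 0], [-1, 0.032, 0, 0, 0, 0, 0], [-1, 0.04, 0.0005, 0, 0, 0, 0]]

```text
time: 3.12
ee_pos: [0.5669, -0.1427, 0.0263]
ee_rot: [[0.0, 1.0, 0.011], [-0.0, 0.011, -1.0], [-1.0, 0.0, 0.0]]
contact_force: [0.3, -0.5, -1.0]
opening: 0.0002
```

```bash
python3 - <<'E'
from bench import ctrl, imaging
import cv2,numpy as np
s=ctrl.get_state();print(s['ee_pos'],s['contact_force'])
e=imaging.snapshot('scene')
cv2.imwrite('pics/p2.png',cv2.resize(e['frame'][190:390,150:350],None,fx=3,fy=3))
E
```

```text
[ 0.56691392 -0.14267612  0.02625299] [ 0.32303509 -0.52820725 -0.99096724]
```

View pics/p2.png

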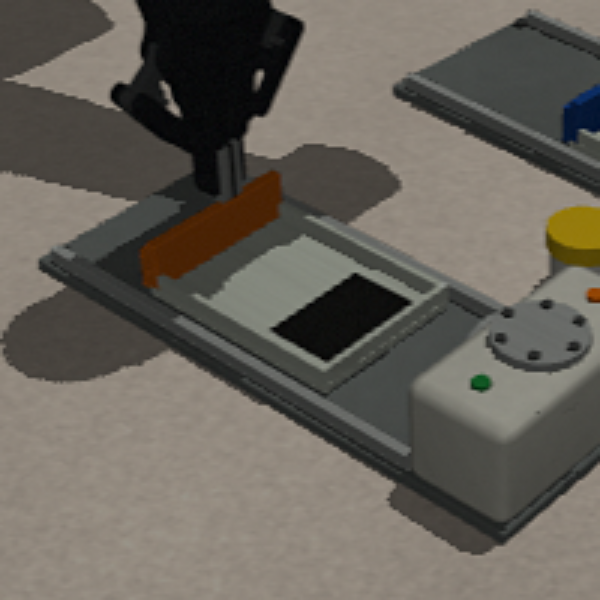

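The fingers are at the middle of the orange front, and the tray has started to move (front at about (210,235), tray rear nearer the housing). I'll keep pushing.

Request:
carry_out:
  targets:
    - [[-1, 0.007, 0, 0, 0, 0, 0], [-1, 0.014, 0, 0, 0, 0, 0], [-1, 0.021, 0, 0, 0, 0, 0], [-1, 0.025, 0, 0, 0, 0, 0], [-1, 0.029, 0, 0, 0, 0, 0]]

```text
time: 3.58
ee_pos: [0.5955, -0.1426, 0.0261]
ee_rot: [[-0.0, 1.0, 0.011], [0.0, 0.011, -1.0], [-1.0, -0.0, -0.0]]
contact_force: [-0.7, -0.4, -0.7]
opening: 0.0
```

Request:
carry_out:
  targets:
    - [[-1, 0.002, 0, 0, 0, 0, 0], [-1, 0.004, 0, 0, 0, 0, 0], [-1, 0.006, 0, 0, 0, 0, 0], [-1, 0.008, 0, 0, 0, 0, 0], [-1, 0.008, 0, 0, 0, 0, 0]]

```text
time: 4.0
ee_pos: [0.6033, -0.1426, 0.0263]
ee_rot: [[0.0, 1.0, 0.011], [-0.0, 0.011, -1.0], [-1.0, 0.0, 0.0]]
contact_force: [0.9, -0.2, -0.3]
opening: -0.0003
```

```bash
python3 - <<'E'
from bench import ctrl, imaging
import cv2,numpy as np
e=imaging.snapshot('scene');s=ctrl.get_state();print(s['ee_pos'],s['contact_force'])
cv2.imwrite('pics/p3.png',cv2.resize(e['frame'][190:390,150:350],None,fx=3,fy=3))
E
```

```text
[ 0.60304188 -0.14262918  0.02623916] [-0.13459016  0.09957389 -0.49464686]
```

View pics/p3.png

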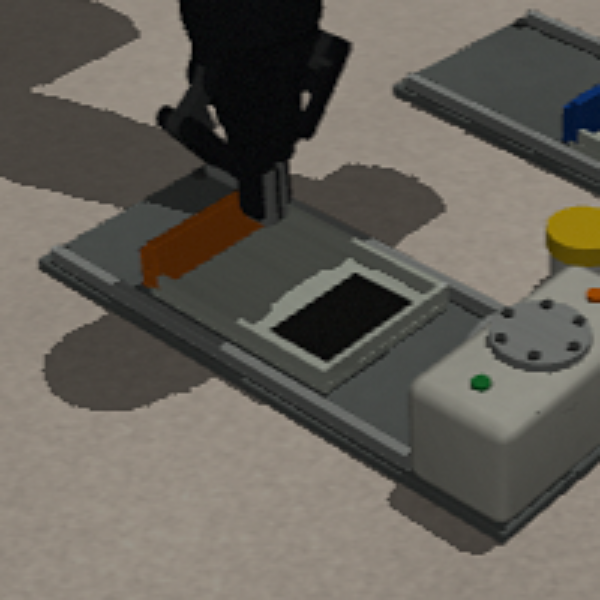

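```bash
python3 - <<'E'
from h import *
T=dict(np.load('top0.npz')); S=dict(np.load('scene0.npz'))
for P in ([.603,-.1426,.026],[.603,-.1426,.08],[.5669,-.1427,.026],[.568,-.1455,.046],[.568,-.0955,.046],[.568,-.1955,.046]):
  print(P,(proj(S,P)[0]-[150,190])*3, proj(T,P))
E
```

```text
[0.603, -0.1426, 0.026] [264.77023387 256.17518415] [[384.33088717 250.74480898]]
[0.603, -0.1426, 0.08] [259.10673314 177.30648757] [[387.59031956 246.86803725]]
[0.5669, -0.1427, 0.026] [221.43661614 232.5909545 ] [[384.59530429 266.60274946]]
[0.568, -0.1455, 0.046] [216.70001669 206.95006436] [[387.04275086 265.05052842]]
[0.568, -0.0955, 0.046] [278.96705658 170.99785226] [[364.29822759 264.77954023]]
[0.568, -0.1955, 0.046] [150.62017836 245.10373873] [[409.86411496 265.32243213]]
```

The fingers went over the top of the lip, because the tips look about 25 mm higher than the reported TCP. The tray hasn't moved, so my reading of the previous picture was wrong. I'll check the reported pose against the images.

```bash
python3 - <<'E'
from bench import ctrl, imaging
from h import *
e=imaging.snapshot('scene');s=ctrl.get_state();print(s['ee_pos'],s['joint_pos'])
np.savez('scene3.npz',**e)
f=np.clip(e['frame'].astype(float)*2.5,0,255).astype('uint8')
f=cv2.resize(f[180:300,180:300],None,fx=5,fy=5,interpolation=cv2.INTER_CUBIC)
for P,c in (([*s['ee_pos']],(0,0,255)),([*(s['ee_pos']+[0,0,.025])],(0,255,0)),([.568,-.1455,.046],(255,0,0)),([.568,-.0955,.046],(255,0,0)),([.568,-.1955,.046],(255,0,0))):
  u=(proj(e,P)[0]-180)*5; cv2.circle(f,tuple(np.round(u).astype(int)),4,c,-1)
cv2.imwrite('pics/p4.png',f)
d=imaging.snapshot('top'); cv2.imwrite('pics/p4t.png',cv2.resize(np.clip(d['frame'][130:330,300:440]*1.5,0,255).astype('uint8'),None,fx=3,fy=3))
E
```

```text
[ 0.60285694 -0.14263082  0.02619957] [ 2.85581194e-02  5.46346029e-01 -2.15859691e-01 -5.60978571e-05
 -8.08755935e-01  1.55341106e+00]
```

View pics/p4.png

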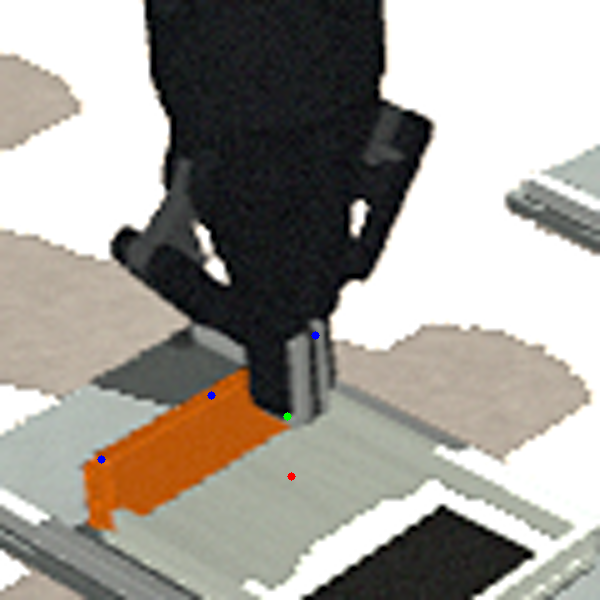

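View pics/p4t.png

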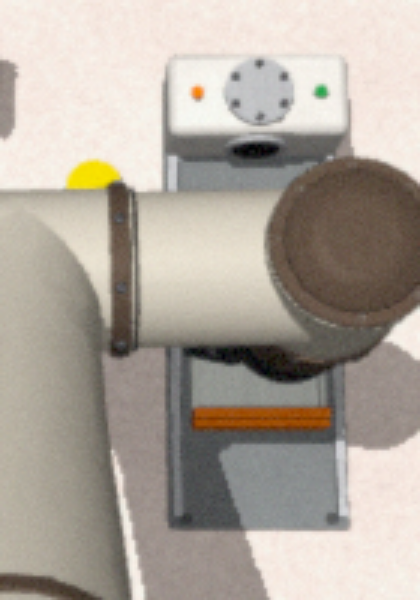

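```bash
python3 - <<'E'
from h import *
S=dict(np.load('scene3.npz'))
for z in (.026,.036,.046,.051,.056): print(z,unproj(S,[(180+305/5,180+418/5)],z))
E
```

```text
0.026 [[ 0.58098422 -0.11461814  0.026     ]]
0.036 [[ 0.59181246 -0.12438124  0.036     ]]
0.046 [[ 0.60264069 -0.13414434  0.046     ]]
0.051 [[ 0.60805481 -0.13902589  0.051     ]]
0.056 [[ 0.61346892 -0.14390744  0.056     ]]
```

Request:
carry_out:
  targets:
    - [[-1, 0, 0, 0.04, 0, 0, 0], [-1, -0.02, 0, 0.05, 0, 0, 0], [-1, -0.06, 0, 0.05, 0, 0, 0], [-1, -0.1, 0, 0.05, 0, 0, 0], [-1, -0.1, 0, 0.05, 0, 0, 0]]

```text
time: 4.57
ee_pos: [0.4917, -0.1423, 0.0744]
ee_rot: [[-0.012, 1.0, 0.008], [0.002, 0.008, -1.0], [-1.0, -0.012, -0.002]]
contact_force: [-1.4, 1.5, -1.3]
opening: -0.0001
```

Request:
carry_out:
  targets:
    - [[-1, 0, 0, -0.03, 0, 0, 0], [-1, 0, 0, -0.05, 0, 0, 0], [-1, 0, 0, -0.05, 0, 0, 0], [-1, 0, 0, -0.05, 0, 0, 0]]

```text
time: 4.9
ee_pos: [0.5025, -0.1427, 0.0258]
ee_rot: [[-0.002, 1.0, 0.011], [-0.0, 0.011, -1.0], [-1.0, -0.002, 0.0]]
contact_force: [0.7, 0.3, 0.6]
opening: -0.0002
```

```bash
python3 - <<'E'
from bench import ctrl, imaging
from h import *
e=imaging.snapshot('scene');s=ctrl.get_state();print(s['ee_pos'],s['contact_force'])
f=np.clip(e['frame'].astype(float)*2.5,0,255).astype('uint8')
f=cv2.resize(f[170:290,140:260],None,fx=5,fy=5,interpolation=cv2.INTER_CUBIC)
for P,c in (([*s['ee_pos']],(0,0,255)),([*(s['ee_pos']+[0,0,.025])],(0,255,0))):
  u=(proj(e,P)[0]-[140,170])*5; cv2.circle(f,tuple(np.round(u).astype(int)),4,c,-1)
cv2.imwrite('pics/p5.png',f)
E
```

```text
[ 0.50362417 -0.14275027  0.0267374 ] [0.40385701 0.31059531 0.14484548]
```

View pics/p5.png

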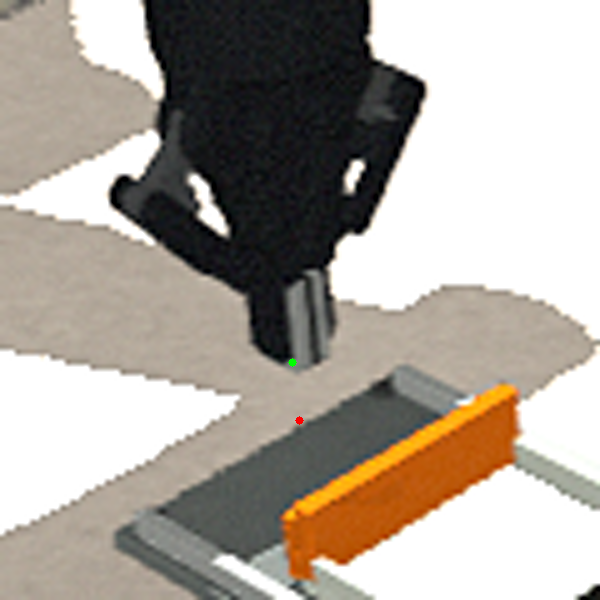

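The picture confirms it. The visible tip at (302,365) sits about 24 mm above the projected TCP at (299,420), and the lip is untouched at its old place. I'll use the image-based height and lower by another 22 mm.

Request:
carry_out:
  targets:
    - [[-1, 0, 0, -0.012, 0, 0, 0], [-1, 0, 0, -0.022, 0, 0, 0], [-1, 0, 0, -0.022, 0, 0, 0], [-1, 0, 0, -0.022, 0, 0, 0]]

```text
time: 5.28
ee_pos: [0.5031, -0.1427, 0.0044]
ee_rot: [[-0.0, 1.0, 0.011], [-0.0, 0.011, -1.0], [-1.0, -0.0, 0.0]]
contact_force: [-0.5, 0.5, 0.9]
opening: -0.0
```

```bash
python3 - <<'E'
from bench import ctrl, imaging
from h import *
e=imaging.snapshot('scene');s=ctrl.get_state();print(s['ee_pos'],s['contact_force'])
f=np.clip(e['frame'].astype(float)*2.5,0,255).astype('uint8')
f=cv2.resize(f[170:290,140:260],None,fx=5,fy=5,interpolation=cv2.INTER_CUBIC)
for z,c in ((.02,(0,0,255)),(.03,(0,255,0))):
  u=(proj(e,[*s['ee_pos'][:2],z])[0]-[140,170])*5; cv2.circle(f,tuple(np.round(u).astype(int)),3,c,-1)
cv2.imwrite('pics/p6.png',f)
E
```

```text
[ 0.5034517  -0.14267129  0.00468527] [ 0.85909365 -0.831653   -0.01139958]
```

View pics/p6.png

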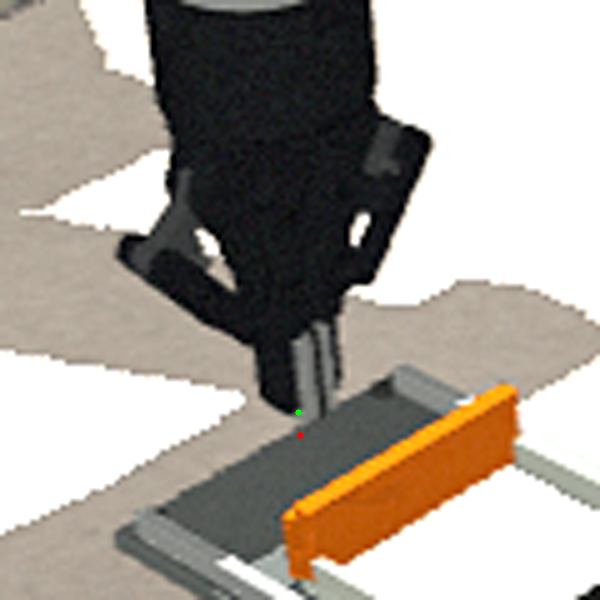

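The tip is about 28 mm above the surface, level with the front plate. I'll push now.

Request:
carry_out:
  targets:
    - [[-1, 0.01, -0.001, 0, 0, 0, 0], [-1, 0.02, -0.002, 0, 0, 0, 0], [-1, 0.03, -0.003, 0, 0, 0, 0], [-1, 0.04, -0.003, 0, 0, 0, 0], [-1, 0.05, -0.003, 0, 0, 0, 0]]

```text
time: 5.75
ee_pos: [0.5528, -0.1458, 0.0041]
ee_rot: [[-0.003, 1.0, 0.011], [0.0, 0.011, -1.0], [-1.0, -0.003, -0.0]]
contact_force: [-2.8, 0.3, 1.8]
opening: -0.0001
```

```bash
python3 - <<'E'
from bench import ctrl, imaging
from h import *
e=imaging.snapshot('scene');s=ctrl.get_state();print(s['ee_pos'],s['contact_force'])
f=np.clip(e['frame'].astype(float)*2.5,0,255).astype('uint8')
cv2.imwrite('pics/p7.png',cv2.resize(f[170:290,140:260],None,fx=5,fy=5,interpolation=cv2.INTER_CUBIC))
E
```

```text
[ 0.55561861 -0.14575413  0.00414569] [ 1.06643222 -0.12373112  0.10216269]
```

View pics/p7.png

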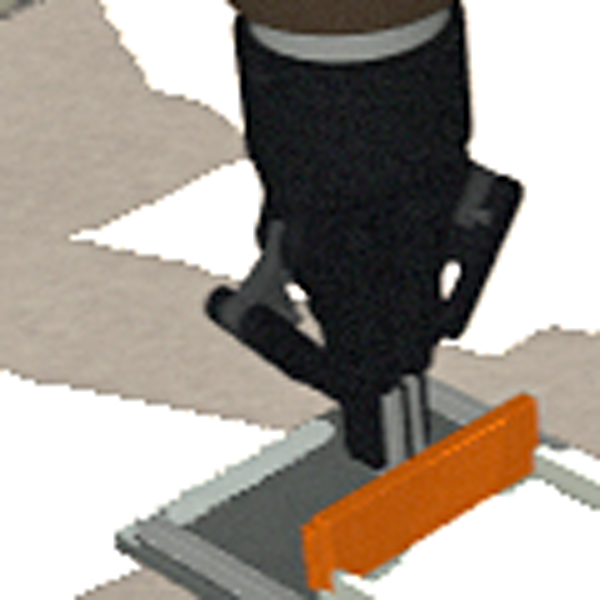

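The fingers now bear on the front plate, and the lip's right end moved from (518,388) to (535,398). I'll continue home.

Request:
carry_out:
  targets:
    - [[-1, 0.009, 0, 0, 0, 0, 0], [-1, 0.018, 0, 0, 0, 0, 0], [-1, 0.027, 0, 0, 0, 0, 0], [-1, 0.036, 0, 0, 0, 0, 0], [-1, 0.042, 0.0005, 0, 0, 0, 0]]

```text
time: 6.22
ee_pos: [0.5958, -0.1452, 0.0037]
ee_rot: [[-0.001, 1.0, 0.011], [-0.0, 0.011, -1.0], [-1.0, -0.001, 0.0]]
contact_force: [-2.0, -1.9, -1.4]
opening: 0.0002
```

Request:
carry_out:
  targets:
    - [[-1, 0.003, 0, 0, 0, 0, 0], [-1, 0.006, 0, 0, 0, 0, 0], [-1, 0.009, 0, 0, 0, 0, 0], [-1, 0.011, 0, 0, 0, 0, 0], [-1, 0.013, 0, 0, 0, 0, 0]]

```text
time: 6.63
ee_pos: [0.6045, -0.1451, 0.0038]
ee_rot: [[-0.008, 1.0, 0.01], [0.0, 0.01, -1.0], [-1.0, -0.008, -0.0]]
contact_force: [-10.6, 0.9, 4.5]
opening: 0.0003
```

Request:
carry_out:
  targets:
    - [[-1, 0.001, 0, 0, 0, 0, 0], [-1, 0.002, 0, 0, 0, 0, 0], [-1, 0.002, 0, 0, 0, 0, 0]]

```text
time: 6.88
ee_pos: [0.6044, -0.1451, 0.0038]
ee_rot: [[-0.012, 1.0, 0.01], [0.001, 0.01, -1.0], [-1.0, -0.012, -0.001]]
contact_force: [-12.2, 1.5, 5.4]
opening: 0.0
```

```bash
python3 - <<'E'
from bench import ctrl, imaging
from h import *
e=imaging.snapshot('scene');s=ctrl.get_state();print(s['ee_pos'],s['contact_force'])
f=np.clip(e['frame'].astype(float)*2,0,255).astype('uint8')
f=cv2.resize(f[190:370,150:380],None,fx=3.4,fy=3.4,interpolation=cv2.INTER_CUBIC)
p=[.6305,-.1455,.01]
u=(proj(e,world(p,np.array([[0,-.05,.046],[0,.05,.046]])))-[150,190])*3.4
for a in u: cv2.circle(f,tuple(np.round(a).astype(int)),3,(255,0,0),-1)
cv2.imwrite('pics/p8.png',f)
E
```

```text
[ 0.60444471 -0.14511927  0.00380418] [-11.46633342   1.57108399   5.66293918]
```

View pics/p8.png

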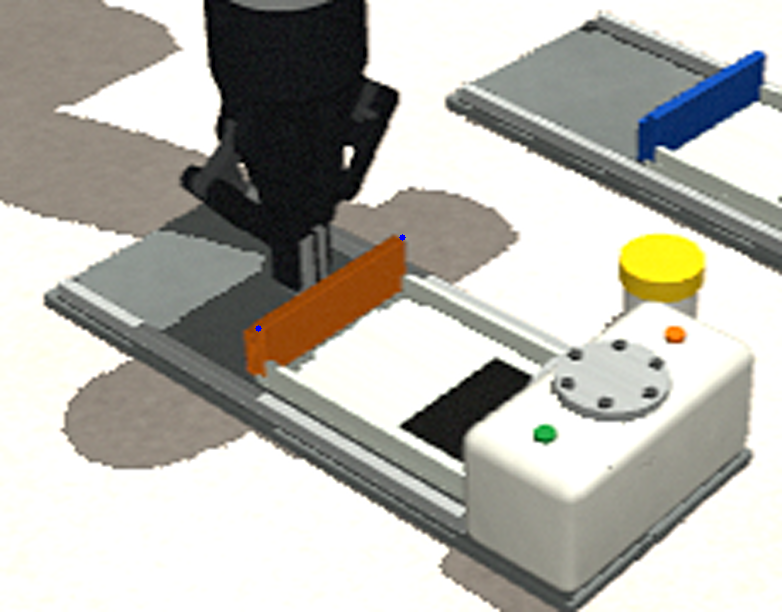

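Orange is home: the lip top matches the predicted home points at (258,328) and (402,237), the tray's rear has gone into the housing port, and 11 N produces no motion. I'll retreat and lift.

Request:
carry_out:
  targets:
    - [[-1, -0.015, 0, 0, 0, 0, 0], [-1, -0.03, 0, 0.01, 0, 0, 0], [-1, -0.03, 0, 0.05, 0, 0, 0], [-1, -0.03, 0, 0.09, 0, 0, 0], [-1, -0.03, 0, 0.12, 0, 0, 0]]

```text
time: 7.35
ee_pos: [0.5829, -0.1455, 0.1288]
ee_rot: [[0.008, 1.0, 0.012], [-0.002, 0.012, -1.0], [-1.0, 0.008, 0.002]]
contact_force: [0.6, -0.1, 0.8]
opening: 0.0001
```

Request:
carry_out:
  targets:
    - [[-1, 0.01, 0.038, 0, 0, 0, -0.01], [-1, 0.02, 0.076, 0, 0, 0, -0.02], [-1, 0.03, 0.114, 0, 0, 0, -0.03], [-1, 0.04, 0.152, 0, 0, 0, -0.04], [-1, 0.05, 0.19, 0, 0, 0, -0.047]]

```text
time: 7.77
ee_pos: [0.6323, 0.0471, 0.126]
ee_rot: [[0.006, 0.999, -0.036], [0.001, -0.036, -0.999], [-1.0, 0.006, -0.002]]
contact_force: [1.6, -0.9, 0.2]
opening: -0.0001
```

```bash
python3 - <<'E'
from bench import ctrl, imaging
from h import *
s=ctrl.get_state();print(s['ee_pos'],s['contact_force'])
d=imaging.snapshot('top');np.savez('top9.npz',**d)
f=np.clip(d['frame'].astype(float)*1.5,0,255).astype('uint8')
cv2.imwrite('pics/p9.png',cv2.resize(f[130:320,210:440],None,fx=3.1,fy=3.1,interpolation=cv2.INTER_CUBIC))
E
```

```text
[0.6322536  0.04714718 0.12602424] [ 1.6350121  -0.90797798  0.18904348]
```

View pics/p9.png

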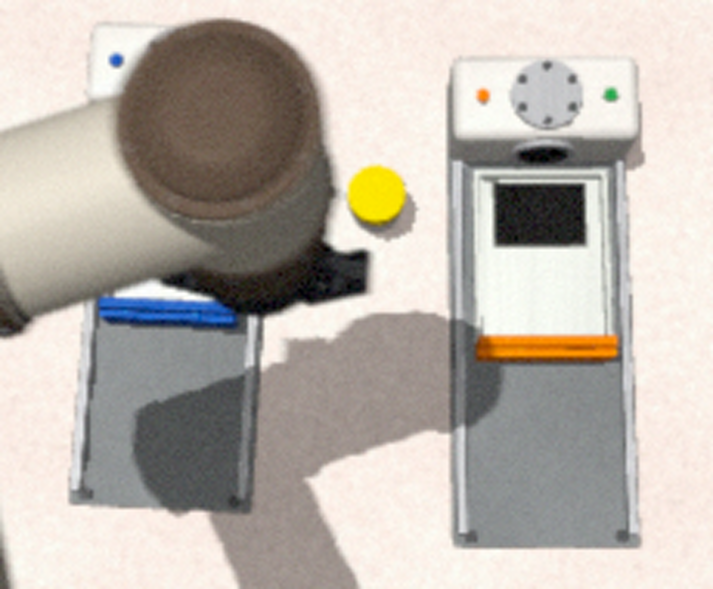

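The top view confirms orange is home, with the lip at (547,347). I'll move over the blue tray's floor.

Request:
carry_out:
  targets:
    - [[-1, 0.016, 0.028, 0, 0, 0, 0], [-1, 0.032, 0.056, 0, 0, 0, 0], [-1, 0.048, 0.084, 0, 0, 0, 0], [-1, 0.048, 0.084, -0.02, 0, 0, 0], [-1, 0.048, 0.084, -0.04, 0, 0, 0]]

```text
time: 8.23
ee_pos: [0.6816, 0.1321, 0.086]
ee_rot: [[0.009, 0.999, -0.033], [0.003, -0.033, -0.999], [-1.0, 0.009, -0.003]]
contact_force: [-0.1, -0.6, -0.2]
opening: -0.0001
```

```bash
python3 - <<'E'
from bench import ctrl, imaging
from h import *
import h
d=dict(np.load('top9.npz'))
def mask2(f,name):
    hh=cv2.cvtColor(f,cv2.COLOR_BGR2HSV)
    m=cv2.inRange(hh,(5,130,30),(20,255,255)); m[:215]=0; return m
h.mask=mask2; print('orange lip',fitlip(d,'orange',[.63,-.1455,.01]))
e=imaging.snapshot('scene');s=ctrl.get_state();print(s['ee_pos'],s['contact_force'])
f=np.clip(e['frame'].astype(float)*2,0,255).astype('uint8')
f=cv2.resize(f[140:300,300:480],None,fx=3.7,fy=3.7,interpolation=cv2.INTER_CUBIC)
T=s['ee_pos']
for P,c in (([*T[:2],T[2]+.024],(0,0,255)),([*T[:2],.016],(0,255,0)),([.6533,.132,.046],(255,255,0))):
  u=(proj(e,P)[0]-[300,140])*3.7; cv2.circle(f,tuple(np.round(u).astype(int)),3,c,-1)
cv2.imwrite('pics/p10.png',f)
E
```

```text
orange lip (array([ 0.62940976, -0.14464017,  0.01678198]), np.float64(7.938577470203768), np.int64(401))
[0.67734954 0.13027307 0.07985782] [-0.84331362 -0.47253444 -4.65371495]
```

View pics/p10.png

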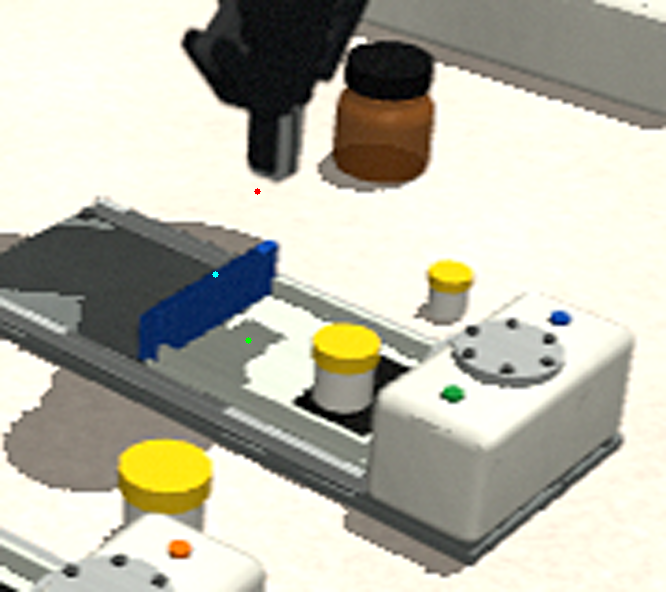

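The fingers are between the blue lip (200,295) and the pot (345,365), with clear floor below. I'll descend.

Request:
carry_out:
  targets:
    - [[-1, 0, 0, -0.025, 0, 0, 0], [-1, 0, 0, -0.045, 0, 0, 0], [-1, 0, 0, -0.06, 0, 0, 0], [-1, 0, 0, -0.068, 0, 0, 0], [-1, 0, 0, -0.068, 0, 0, 0]]

```text
time: 8.7
ee_pos: [0.6777, 0.1286, 0.015]
ee_rot: [[-0.001, 0.999, -0.036], [-0.001, -0.036, -0.999], [-1.0, -0.001, 0.001]]
contact_force: [0.6, -0.4, -0.3]
opening: -0.0003
```

```bash
python3 - <<'E'
from bench import ctrl, imaging
from h import *
e=imaging.snapshot('scene');s=ctrl.get_state();print(s['ee_pos'],s['contact_force'])
f=np.clip(e['frame'].astype(float)*2,0,255).astype('uint8')
f=cv2.resize(f[180:280,320:440],None,fx=5,fy=5,interpolation=cv2.INTER_CUBIC)
T=s['ee_pos']
for P,c in (([*T[:2],T[2]+.024],(0,0,255)),([*T[:2],.016],(0,255,0))):
  u=(proj(e,P)[0]-[320,180])*5; cv2.circle(f,tuple(np.round(u).astype(int)),3,c,-1)
cv2.imwrite('pics/p11.png',f)
E
```

```text
[0.67859418 0.1288057  0.01640204] [0.85015645 1.15390092 0.33045732]
```

View pics/p11.png

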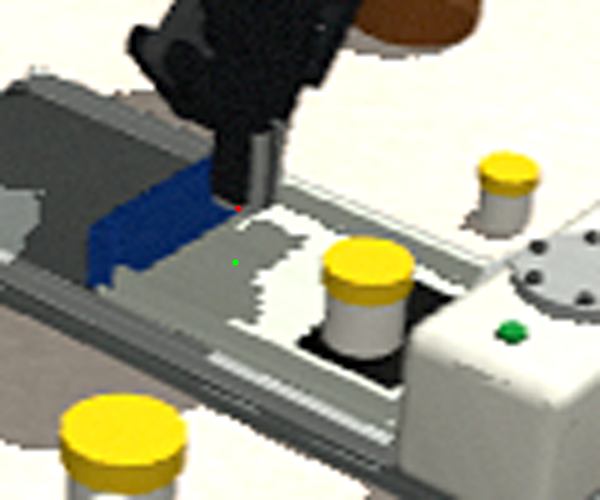

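The tip at (250,208) is about 40 mm up, over the empty floor and clear of both lip and pot. I'll go 14 mm deeper, then draw gently along the rail (-x, slightly +y).

Request:
carry_out:
  targets:
    - [[-1, 0, 0.002, -0.007, 0, 0, 0], [-1, 0, 0.002, -0.014, 0, 0, 0], [-1, 0, 0.002, -0.014, 0, 0, 0], [-1, -0.004, 0.002, -0.014, 0, 0, 0], [-1, -0.01, 0.002, -0.014, 0, 0, 0]]

```text
time: 9.17
ee_pos: [0.6682, 0.1309, 0.0025]
ee_rot: [[0.001, 0.999, -0.036], [0.0, -0.036, -0.999], [-1.0, 0.001, -0.0]]
contact_force: [-0.3, 0.1, -0.4]
opening: 0.0003
```

Request:
carry_out:
  targets:
    - [[-1, -0.004, 0, 0, 0, 0, 0], [-1, -0.008, 0, 0, 0, 0, 0], [-1, -0.012, 0.0005, 0, 0, 0, 0], [-1, -0.016, 0.0005, 0, 0, 0, 0], [-1, -0.02, 0.0005, 0, 0, 0, 0]]

```text
time: 9.58
ee_pos: [0.6484, 0.1316, 0.0028]
ee_rot: [[0.002, 0.999, -0.036], [0.001, -0.036, -0.999], [-1.0, 0.002, -0.001]]
contact_force: [2.8, -0.1, 0.5]
opening: -0.0001
```

```bash
python3 - <<'E'
from bench import ctrl, imaging
from h import *
e=imaging.snapshot('scene');s=ctrl.get_state();print(s['ee_pos'],s['contact_force'])
f=np.clip(e['frame'].astype(float)*2,0,255).astype('uint8')
f=cv2.resize(f[180:280,320:440],None,fx=5,fy=5,interpolation=cv2.INTER_CUBIC)
cv2.imwrite('pics/p12.png',f)
E
```

```text
[0.64737996 0.13160038 0.00273098] [ 1.19324277 -0.02422523 -0.08287492]
```

View pics/p12.png

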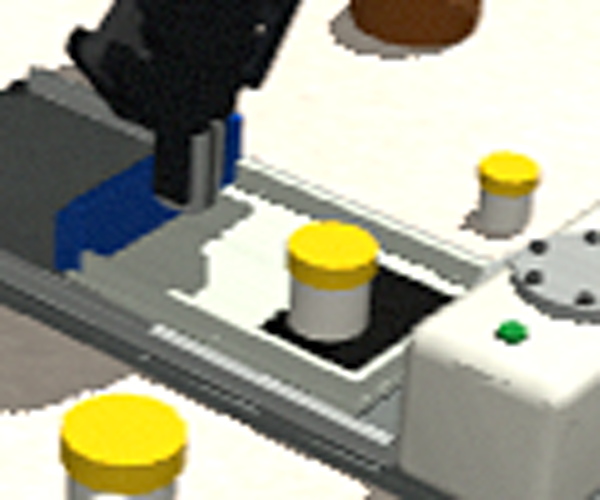

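The blue tray is moving (lip at (150,195), pot upright and travelling with it), with about 3 N on the finger. I'll continue.

Request:
carry_out:
  targets:
    - [[-1, -0.005, 0, 0, 0, 0, 0], [-1, -0.01, 0, 0, 0, 0, 0], [-1, -0.015, 0.0005, 0, 0, 0, 0], [-1, -0.02, 0.0005, 0, 0, 0, 0], [-1, -0.025, 0.001, 0, 0, 0, 0]]

```text
time: 10.05
ee_pos: [0.6228, 0.1325, 0.0027]
ee_rot: [[0.001, 0.999, -0.035], [0.0, -0.035, -0.999], [-1.0, 0.001, -0.0]]
contact_force: [2.5, -0.4, 2.0]
opening: -0.0001
```

Request:
carry_out:
  targets:
    - [[-1, -0.005, 0, 0, 0, 0, 0], [-1, -0.01, 0, 0, 0, 0, 0], [-1, -0.015, 0.0005, 0, 0, 0, 0], [-1, -0.02, 0.0005, 0, 0, 0, 0], [-1, -0.025, 0.001, 0, 0, 0, 0]]

```text
time: 10.47
ee_pos: [0.5974, 0.1332, 0.0022]
ee_rot: [[-0.0, 0.999, -0.036], [-0.0, -0.036, -0.999], [-1.0, -0.0, 0.0]]
contact_force: [3.6, -0.5, 1.6]
opening: -0.0
```

Request:
carry_out:
  targets:
    - [[-1, -0.005, 0, 0, 0, 0, 0], [-1, -0.01, 0, 0, 0, 0, 0], [-1, -0.015, 0.0005, 0, 0, 0, 0], [-1, -0.02, 0.0005, 0, 0, 0, 0], [-1, -0.025, 0.001, 0, 0, 0, 0]]

```text
time: 10.88
ee_pos: [0.5723, 0.1342, 0.0022]
ee_rot: [[-0.0, 0.999, -0.036], [-0.0, -0.036, -0.999], [-1.0, -0.0, 0.0]]
contact_force: [3.2, -1.0, 2.0]
opening: 0.0003
```

Request:
carry_out:
  targets:
    - [[-1, -0.004, 0, 0, 0, 0, 0], [-1, -0.008, 0, 0, 0, 0, 0], [-1, -0.012, 0.0005, 0, 0, 0, 0], [-1, -0.016, 0.0005, 0, 0, 0, 0], [-1, -0.02, 0.0005, 0, 0, 0, 0]]

```text
time: 11.3
ee_pos: [0.5526, 0.1349, 0.0021]
ee_rot: [[-0.0, 0.999, -0.036], [0.0, -0.036, -0.999], [-1.0, -0.0, -0.0]]
contact_force: [3.0, 0.7, -0.1]
opening: 0.0001
```

Now slowly into the stop.

Request:
carry_out:
  targets:
    - [[-1, -0.002, 0, 0, 0, 0, 0], [-1, -0.004, 0, 0, 0, 0, 0], [-1, -0.006, 0, 0, 0, 0, 0], [-1, -0.008, 0, 0, 0, 0, 0], [-1, -0.01, 0, 0, 0, 0, 0]]

```text
time: 11.72
ee_pos: [0.5451, 0.1353, 0.0022]
ee_rot: [[0.005, 0.999, -0.035], [0.001, -0.035, -0.999], [-1.0, 0.005, -0.001]]
contact_force: [12.3, -4.0, -7.4]
opening: 0.0001
```

Request:
carry_out:
  targets:
    - [[-1, -0.001, 0, 0, 0, 0, 0], [-1, -0.002, 0, 0, 0, 0, 0], [-1, -0.003, 0, 0, 0, 0, 0], [-1, -0.003, 0, 0, 0, 0, 0]]

```text
time: 12.05
ee_pos: [0.5453, 0.1354, 0.0024]
ee_rot: [[0.01, 0.999, -0.034], [0.002, -0.034, -0.999], [-1.0, 0.01, -0.003]]
contact_force: [16.1, -5.4, -8.6]
opening: -0.0
```

```bash
python3 - <<'E'
from bench import ctrl, imaging
from h import *
s=ctrl.get_state();print(s['ee_pos'],s['contact_force'])
e=imaging.snapshot('scene')
f=np.clip(e['frame'].astype(float)*2,0,255).astype('uint8')
f=cv2.resize(f[150:310,270:480],None,fx=3.7,fy=3.7,interpolation=cv2.INTER_CUBIC)
cv2.imwrite('pics/p13.png',f)
E
```

```text
[0.54525924 0.13543955 0.00239732] [16.12359992 -5.4312045  -8.56966656]
```

View pics/p13.png

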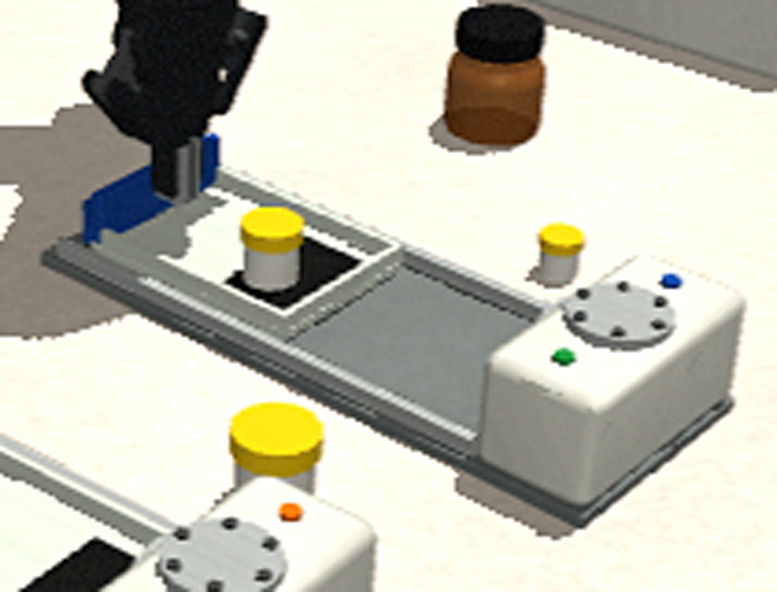

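The blue tray is at its stop: 16 N produces no motion, ee x is held at 0.545, and the pot stands upright at (272,250). I'll back off inward, lift, and clear the view.

Request:
carry_out:
  targets:
    - [[-1, 0.008, 0, 0, 0, 0, 0], [-1, 0.016, 0, 0, 0, 0, 0], [-1, 0.02, 0, 0, 0, 0, 0], [-1, 0.02, 0, 0.02, 0, 0, 0], [-1, 0.02, 0, 0.05, 0, 0, 0]]

```text
time: 12.52
ee_pos: [0.5567, 0.1334, 0.0491]
ee_rot: [[-0.01, 0.999, -0.037], [-0.004, -0.037, -0.999], [-1.0, -0.01, 0.004]]
contact_force: [-0.8, 1.2, 0.5]
opening: -0.0001
```

Request:
carry_out:
  targets:
    - [[-1, 0, 0, 0.035, 0, 0, 0], [-1, 0, 0, 0.07, 0, 0, 0], [-1, 0, 0, 0.11, 0, 0, 0], [-1, -0.04, 0, 0.12, 0, 0, 0], [-1, -0.08, 0, 0.12, 0, 0, 0]]

```text
time: 12.93
ee_pos: [0.4816, 0.1359, 0.1755]
ee_rot: [[0.006, 0.999, -0.037], [0.003, -0.037, -0.999], [-1.0, 0.005, -0.004]]
contact_force: [-1.5, 0.9, -0.8]
opening: -0.0001
```

Request:
carry_out:
  targets:
    - [[-1, -0.02, 0.035, 0, 0, 0, 0], [-1, -0.04, 0.07, 0, 0, 0, 0], [-1, -0.06, 0.105, 0, 0, 0, 0], [-1, -0.08, 0.14, 0, 0, 0, 0], [-1, -0.1, 0.175, 0, 0, 0, 0]]

```text
time: 13.35
ee_pos: [0.3779, 0.3104, 0.1722]
ee_rot: [[-0.001, 0.999, -0.036], [-0.001, -0.036, -0.999], [-1.0, -0.001, 0.001]]
contact_force: [-0.0, 0.7, 0.7]
opening: 0.0
```

Request:
carry_out:
  targets:
    - [[-1, -0.01, 0.035, 0, 0, 0, 0], [-1, -0.02, 0.07, 0, 0, 0, 0], [-1, -0.03, 0.105, 0, 0, 0, 0], [-1, -0.03, 0.105, 0, 0, 0, 0]]

```text
time: 13.68
ee_pos: [0.3482, 0.4196, 0.1716]
ee_rot: [[-0.0, 1.0, -0.031], [0.0, -0.031, -1.0], [-1.0, -0.0, -0.0]]
contact_force: [0.9, 0.1, 0.7]
opening: 0.0003
```

```bash
python3 - <<'E'
from bench import ctrl, imaging
from h import *
import h
s=ctrl.get_state();print(s['ee_pos'],s['contact_force'],s['time'])
d=imaging.snapshot('top');np.savez('top14.npz',**d);e=imaging.snapshot('scene')
def mask2(f,name):
    hh=cv2.cvtColor(f,cv2.COLOR_BGR2HSV)
    lo,hi={'blue':((100,110,20),(130,255,255)),'orange':((5,130,30),(20,255,255))}[name]
    m=cv2.inRange(hh,lo,hi); m[:215]=0; return m
h.mask=mask2
for c,p in (('orange',[.63,-.1455,.01]),('blue',[.5315,.136,-.035])):
  print(c,fitlip(d,c,p))
cv2.imwrite('pics/p14.png',np.clip(d['frame']*1.3,0,255).astype('uint8'));cv2.imwrite('pics/p14s.png',e['frame'])
E
```

```text
[0.34817424 0.4195936  0.17158707] [0.93295565 0.090112   0.69579863] 13.6833
orange (array([ 0.629673  , -0.14521691,  0.00720571]), np.float64(13.662160707420222), np.int64(392))
blue (array([ 0.53338024,  0.13676287, -0.04599054]), np.float64(23.96239907727797), np.int64(308))
```

View pics/p14.png

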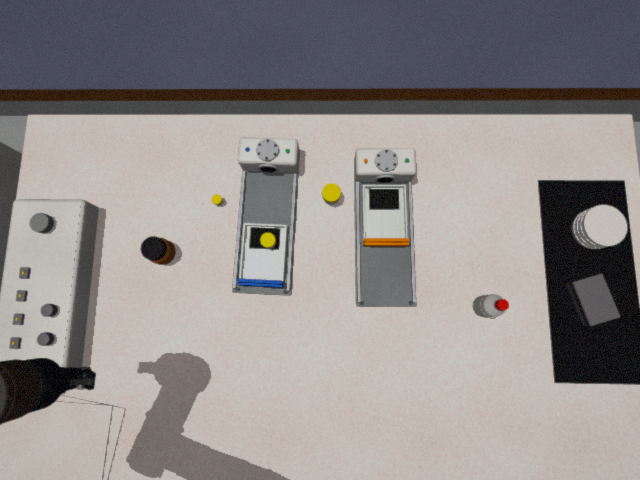

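View pics/p14s.png

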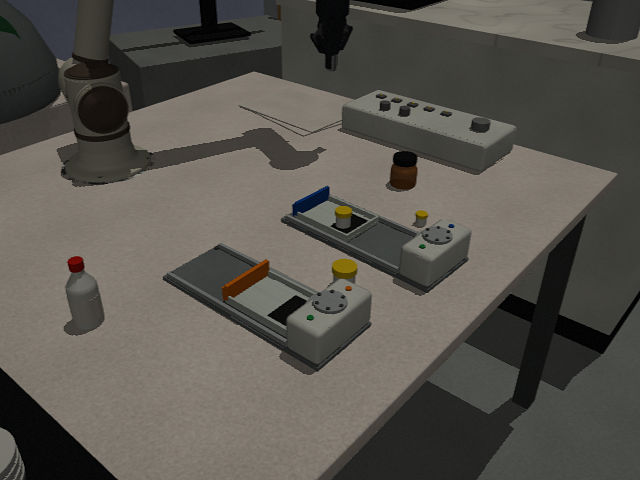

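Both views show the same result. The orange lip measures x = 0.630, with home estimated at 0.6305. The blue lip is at 0.533, about 120 mm from where it started. The pot stands on the blue tray at (268,240), and the bottle and jar have not moved. I'm handing in.

```bash
python3 -c "
from bench import ctrl
print(ctrl.close_job())"
```

```text
the job is handed in; nothing more can be done
None
```

The orange tray is pushed home, the blue tray is drawn out to its stop with the specimen pot still standing on it, and the job is handed in. No verdict was reported, so this rests on my own checks.

- **Orange tray:** I pushed it home with the shut fingers on its front plate. It held against about 12 N with no motion. The top camera puts the lip at x = 0.630 m, against an estimated home of 0.6305 m.
- **Blue tray:** I hooked the shut fingers behind the lip and drew it out at about 3 N. It held against about 16 N at the stop. The lip moved from x = 0.653 m to 0.533 m, about 120 mm.
- **Pot, bottle and jar:** In the last pictures the pot stands on the tray behind the lip. The bottle and jar look to be where they started; I judged this by eye. The arm ended clear of everything, at about 14 s.

**What disagreed:** the reported tool position reads about 24 mm lower than where the fingertips appear in the images. On the first push the fingers passed over the orange lip without touching it, and I briefly misread a picture as showing the tray moving. I corrected the height from the images and pushed again. The lip yaw fits also varied by about 0.02 rad between measurements, which had no effect on the job.

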